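# Clear the carton labeller's catch tray and start its next batch

### The job

The labeller has finished a batch: move both labelled cartons from its catch tray into the white basket that already holds one, lowering them in rather than dropping them, so that all three lie flat on its bottom, label up. Then press the white key fully down to reset the counter, let it up, and press the green key fully down to start the next batch. Do not press the red stop, and leave the basket and the other things on the bench where they are.

Things in the scene. Friction and masses are not known exactly. Their poses are not given: they have to be found in the camera images.
- carton_a: white medicine carton, 100 mm long (its x axis) x 42 mm wide (its y axis) x 38 mm tall (its z axis), about 80 g, with a blue band round its -x end and a yellow label on its top face (+z); origin at the centre of its underside. At the start it lies label up in the labeller's catch tray; sides clear by 20 mm or more of the other carton.
- carton_b: the second finished carton in the catch tray, the same in every way as carton_a
- carton_c: a finished carton like carton_a, collected earlier: it lies label up on the bottom of the basket near the basket's +x end, its long side roughly along the basket's y; leave it lying flat there
- basket: white perforated plastic basket (the tote), loose, 0.7 kg, 290 mm (its x) x 210 mm (its y) x 75 mm tall, walls and bottom 4 mm thick, so inside 282 x 202 mm; a rim turned out 10 mm all round (not the stack of empty spare baskets at the far side); origin at the centre of its underside, z up. Its half towards -x is empty.
- labeller: white bench-top carton labeller, fixed; origin on the bench, z up. Its front (operator's side) faces its -x; along the front stand the catch tray (+y side) and the key console (-y side). Behind, the housing begins at x = +100 mm, 90 mm tall; parts up to 240 mm tall stand behind x = +140 mm. A steel chute (y -11 to +121 mm) comes down into the tray as far forward as x = +60 mm.
- tray (a point): centre of the catch tray's flat floor, 10 mm above the bench, axes as the labeller. The tray is steel with a dark grey floor, 206 mm (x) x 252 mm (y) inside, walls 4 mm thick standing 30 mm above the floor on the front and both sides, the machine behind
- reset_key_top (a point): centre of the top of the WHITE key (counter reset), 30 mm across, on the console, 75 mm above the bench when up; it stands 10 mm proud of a black collar 46 mm across and moves straight down
- reset_key (a joint): travel of the white key in m: 0 up, 0.006 fully down; a spring lifts it, fully down takes 5 N
- start_key_top (a point): centre of the top of the GREEN key (start), the same key as the white one, 53 mm from it towards the labeller's +y
- start_key (a joint): travel of the green key in m: 0 up, 0.006 fully down; a spring lifts it, fully down takes 5 N
- stop_knob (a joint): travel in m of the red stop button, 38 mm across on a yellow collar on the same console, 78 mm from each key's centre, nearer the operator; 0 up, 0.006 down: do not press
- blank_carton: carton like the others but with no yellow label, on the bench beyond the basket: leave alone; origin at the centre of its underside. Fixed clutter also stands about: a tape dispenser 90 mm tall close in front of the robot, a gel bottle 160 mm tall and a sharps bin 185 mm tall to the far left of the basket, spare baskets 125 mm tall at the far side
There are look-alikes about, which are no part of the job. What is shaped like the carton_a but purple is not meant.

How it is judged:
On the way, in this order (a step that is already met when the one before it is completed fails the run):
1. both labelled cartons from the tray lie flat, label up, on the basket's bottom, let go (x of carton_a in the frame of basket between -0.125 and 0.125 m and y of carton_a in the frame of basket between -0.09 and 0.09 m and z of each of carton_a, carton_b in the frame of basket below 0.014 m and angle between each of carton_a, carton_b's own z axis and vertical below 0.15 rad and x of carton_b in the frame of basket between -0.125 and 0.125 m and y of carton_b in the frame of basket between -0.09 and 0.09 m and contact force between the fingers and carton_a below 0.1 N and contact force between the fingers and carton_b below 0.1 N), for 0.2 s.
2. the white key is pressed down (at least 4.5 of its 6 mm), the green one up (value of joint reset_key above 0.0045 m and value of joint start_key below 0.0015 m), for 0.03 s.
3. then the green key is pressed down (at least 4.5 of its 6 mm), the white one up (value of joint start_key above 0.0045 m and value of joint reset_key below 0.0015 m), for 0.03 s.
At the end, for the whole second after the job is handed in: All three labelled cartons lie still on the basket's bottom, flat, label up (tilt under 0.15 rad, within 10 mm of the bottom, centres within 125 x 90 mm of the basket's centre); the basket stands upright; the white key, then the green one, was pressed; both are up again (x of carton_a in the frame of basket between -0.125 and 0.125 m and y of carton_a in the frame of basket between -0.09 and 0.09 m and z of each of carton_a, carton_b, carton_c in the frame of basket below 0.014 m and angle between each of carton_a, carton_b, carton_c's own z axis and vertical below 0.15 rad and x of carton_b in the frame of basket between -0.125 and 0.125 m and y of carton_b in the frame of basket between -0.09 and 0.09 m and x of carton_c in the frame of basket between -0.125 and 0.125 m and y of carton_c in the frame of basket between -0.09 and 0.09 m and linear speed of each of carton_a, carton_b, carton_c below 0.02 m/s and angle between basket's own z axis and vertical below 0.06 rad and value of joint each of reset_key, start_key below 0.0015 m); the robot touches nothing.
It fails at once if a carton is dropped or thrown (falls free faster than 0.9 m/s, about 40 mm of fall) ((contact force between the fingers and carton_a below 0.05 N and linear speed of carton_a above 0.9 m/s) or (contact force between the fingers and carton_b below 0.05 N and linear speed of carton_b above 0.9 m/s)).
It fails at once if the machine is started while a finished carton is not yet in the basket (value of joint start_key above 0.003 m and horizontal distance between any of carton_a, carton_b and basket above 0.17 m).
It fails at once if the red stop is pressed (value of joint stop_knob above 0.003 m).
It fails at once if the basket is pushed more than 60 mm (distance of basket from where it was at the start of the episode above 0.06 m).
It fails at once if the unlabelled carton is moved more than 30 mm (distance of blank_carton from where it was at the start of the episode above 0.03 m).
It also fails if it takes over 70 s, if anything falls off the work surface, if the arm or the gripper's body presses on something with over 40 N, if the wrist force passes 120 N, or if a joint passes its speed limit or range.

### The arm

A 7-joint arm with a two-finger parallel gripper is mounted at the origin on the work surface. World frame = base frame: x ahead of the robot, y to its left, z up, the work surface at z = 0. Lengths are in m, angles in rad, forces in N, time in s.
With the tool pointing down it reaches from about 0.4 to 0.85 m from the base axis. Payload 10.4 kg.
Tool frame: the origin (TCP) lies between the finger pads; the fingertips stand manip.tip_extent ahead of it and the grasp point (between the pads) lies 6 mm ahead of it (manip.tip_extent is the distance from the TCP to the fingertips, in m); z points along the fingers, y is the line along which they close (so a half turn about z gives the same grasp; the last joint's range is limited). The gripper opens to 85 mm and grips with 20 to 120 N. Pads are 22 mm wide; open, the fingers measure 114 mm over their backs; the gripper's body (76 mm by 85 mm) begins 54 mm behind the grasp point. The pads swing forward as they close: fully open they stand 13 mm farther back than shut.
Start: joints at [1.161, 0.332, -0.065, 1.46, 0.022, 1.35, -0.088], TCP at [0.236, -0.579, 0.256] pointing down, gripper open.
Joint ranges: [-2.6, 2.6], [-0.5, 2.12], [-1.47, 1.34], [0.16, 2.42], [-1.27, 4.41], [0.06, 2.06], [-2.6, 2.6]. Speed limits (rad/s): [2.22, 2.22, 2.79, 2.79, 3.14, 3.14, 3.14].

### API

Orientations are given as a unit quaternion [x, y, z, w].
In Python, from workcell import get_obs, optics, workorder, manip gives the robot as it stands.
- The arm moves only by the tool jog_arm, never from a script. Its argument "increments" is a list of rows, each a list of 7 numbers: the shift along the tool's x, y, z in m, then the turn, a rotation vector about the tool's x, y, z in rad, then the opening, from -1 (shut) to 1 (fully open). A call has 1 to 5 rows; each row is the pose to reach, as a shift and turn from the pose commanded when the call began, along the tool's axes at that moment; what a row does not reach only later rows make up. A row lasts 1/12 s, in which the tool goes at most 41.7 mm and 7.16 degrees, less where a joint would pass 70% of its speed; a pose out of reach is approached as far as the arm can. A call with a gripper value outside its range is refused whole. The fingers move at their own pace and stop on an object; "grip_force" is the grip in N (left out, the last holds). Time passes only in rows, so rows that repeat a pose let the fingers close. It gives the time, the measured TCP pose, the force, the opening and the grip force at its end, in the units of the state.
- get_obs(): the state, without advancing time (a new reading comes with each control period).
- optics.camera(name): name is "scene" or "top"; returns a dict with "color" (384x512x3 uint8, red, green, blue), "depth" (384x512 float32, m along the optical axis (not along the pixel's ray), 0 where there is no reading), "K" (3x3 intrinsics, pixels), "R" (3x3) and "t" (3): a world point X has camera coordinates R X + t. Camera axes: x right, y down, z forward; pixel columns grow to the right and rows downward; lengths in m; the calibration is good to about 2 mm. A picture is of the moment at which its call begins.
- workorder.hand_in(): hands the job in; it is judged then, once.
The state is a dict: "clock": time; "joint_pos": joint angles; "joint_velocities": joint speeds; "tau": joint torques, N m; "position": TCP position; "ee_rot": TCP orientation; "ft_force": force on the tool from outside, world axes, zero at the start; "torque": the same for the moment, N m; "grip_width": opening from 0.0 (shut) to 1.0 (fully open); "grasp_force": force on a finger pad.
Only numpy, scipy, OpenCV 4.12 (cv2) and the standard library are available. Lean on these libraries where they do the work, as an engineer would, in place of code of your own. Each camera call takes 0.05 s, during which the arm holds its last target. There are 200 camera calls.

## Working session

There is one attempt and no reset: what is moved stays moved. The work goes in short steps, Python scripts to look and compute and a tool call to move; the robot and the scene stay as the last step left them, time stands still between calls to the robot, and variables do not carry over. Pictures are saved under pics/ and viewed, at most 10 in all, crops included, and the job is handed in when it is done.

Besides the shell and the picture viewer there is one more tool, called after ">>>" as name([rows], argument=value, ...), one row to a line, values as JSON. jog_arm: Moves the arm, as the interface text tells. Its arguments: {"type":"object","properties":{"increments":{"type":"array"},"grip_force":{"type":"number"}},"required":["increments"]}

```bash
mkdir -p pics; cat > h.py <<'E'
import numpy as np, cv2
from workcell import get_obs, optics, workorder, manip
def world(c):
    h,w=c['depth'].shape; v,u=np.mgrid[:h,:w]
    p=np.stack([u,v,np.ones_like(u)],-1)@np.linalg.inv(c['K']).T*c['depth'][...,None]
    return (p-c['t'])@c['R']
E
python3 - <<'E'
from h import *
for n in('scene','top'):
    c=optics.camera(n); np.savez(n,**c); cv2.imwrite(f'pics/{n}0.png',cv2.resize(c['color'][...,::-1],(800,600)))
    print(n,-c['R'].T@c['t'])
o=get_obs(); print(o['clock'],o['position'],o['ee_rot'],o['grip_width'],manip.tip_extent)
E
```

```text
scene [1.08386142 0.07737219 0.93338766]
top [0.42573173 0.04362691 1.18971992]
0.1 [ 0.2356786  -0.57854895  0.25560808] [ 9.81352086e-01  1.92217828e-01 -1.30662610e-04 -6.10154673e-04] 0.9980444838638679 0.025
```

View pics/top0.png

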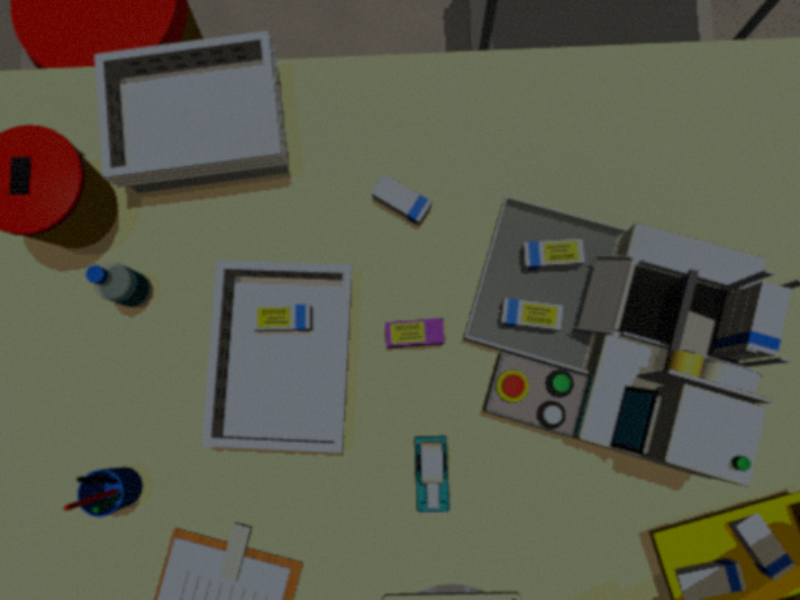

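View pics/scene0.png

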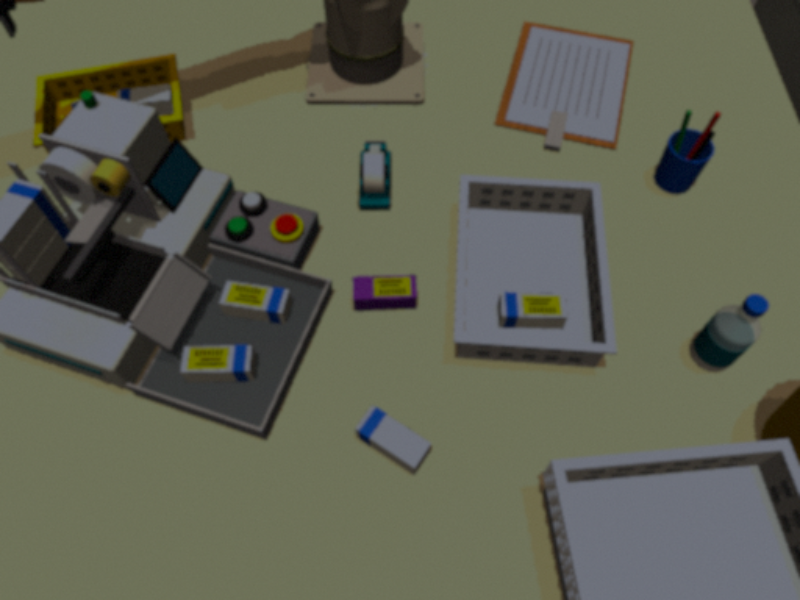

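Top view: two labelled cartons lie in the tray at (553,253) and (532,313). The third is in the basket at (283,317). The purple look-alike at (415,332) and the unlabelled blank at (402,200) are not meant. Keys: white (551,414), green (559,383), red stop (512,386). The basket is at (280,355); the spare stack at (195,110) is not meant.

```bash
python3 - <<'E'
from h import *
c=np.load('top.npz'); W=world(c); im=c['color']; hsv=cv2.cvtColor(im,cv2.COLOR_RGB2HSV)
cv2.imwrite('pics/crop.png',cv2.resize(im[100:310,120:400][...,::-1],(800,600)))
s=512/800
def rect(mask,name):
    P=W[mask][:, :2]; z=np.median(W[mask][:,2])
    (cx,cy),(a,b),t=cv2.minAreaRect(P.astype(np.float32)*1000); print(name,mask.sum(),'c',round(cx),round(cy),'sz',round(a),round(b),'ang',round(t,1),'z',round(z*1000,1))
def comp(mask,u,v):
    n,l=cv2.connectedComponents(mask.astype(np.uint8)); k=l[int(v*s),int(u*s)]; return (l==k) if k else mask&False
Z=W[...,2]; ok=c['depth']>0
print('table z',np.median(Z[250:300,230:250]))
for nm,u,v,lo,hi in(('A far',553,253,.036,.07),('B near',532,313,.036,.07),('C',283,317,.03,.06),('purple',415,332,.025,.05),('blank',402,200,.025,.05)):
    rect(comp(ok&(Z>lo)&(Z<hi),u,v),nm)
blue=(hsv[...,0]>100)&(hsv[...,0]<120)&(hsv[...,1]>150)
for nm,u,v in(('A',534,256),('B',512,313),('C',304,317)): print('blue',nm,W[int(v*s),int(u*s)])
for nm,u,v in(('white',551,413),('green',559,382),('red',512,386)):
    y,x=int(v*s),int(u*s); print(nm,W[y,x])
    m=np.zeros_like(ok); 
    if nm=='green': m=(hsv[...,0]>40)&(hsv[...,0]<80)&(hsv[...,1]>130)
    if nm=='red': m=(hsv[...,1]>150)&((hsv[...,0]<8)|(hsv[...,0]>172))
    if nm=='white': m=(hsv[...,2]>110)&(hsv[...,1]<60)
    m=comp(m,u,v); m&=Z>W[y,x,2]-.004
    if m.any(): rect(m,nm)
# basket rim
m=ok&(Z>.066)&(Z<.085); m[:, :int(195*s)]=0; m[:,int(360*s):]=0; m[:int(250*s)]=0; m[int(470*s):]=0
rect(m,'basket rim')
print('basket floor',W[int(380*s),int(280*s)])
# tray rim & floor
for u,v in((500,275),(560,285),(600,290),(605,250),(630,235),(440,475),(505,340)): print((u,v),W[int(v*s),int(u*s)].round(3))
E
```

```text
table z -0.0008558263279506572
A far 0 c 0 0 sz 0 0 ang 0.0 z nan
B near 627 c 574 -150 sz 100 43 ang 81.0 z 46.8
C 602 c 582 279 sz 101 42 ang 88.6 z 41.1
purple 597 c 550 50 sz 43 100 ang 2.3 z 37.3
blank 571 c 788 66 sz 101 44 ang 56.5 z 37.0
blue A [ 0.67474994 -0.15754454  0.04639861]
blue B [ 0.57602472 -0.11536353  0.04832823]
blue C [0.58195093 0.23827152 0.04184497]
white [ 0.40808037 -0.16667387  0.07397852]
white 64 c 406 -170 sz 23 20 ang 88.1 z 73.8
green [ 0.45784443 -0.18165531  0.0759003 ]
green 79 c 455 -187 sz 25 25 ang 88.6 z 73.9
red [ 0.452349   -0.10640456  0.07119016]
red 132 c 448 -40 sz 31 170 ang 4.2 z 73.1
basket rim 2304 c 516 277 sz 232 311 ang 86.1 z 74.0
basket floor [0.47526798 0.28718583 0.00135807]
(500, 275) [ 0.649 -0.105  0.007]
(560, 285) [ 0.628 -0.207  0.01 ]
(600, 290) [ 0.609 -0.263  0.062]
(605, 250) [ 0.688 -0.291  0.007]
(630, 235) [ 0.696 -0.313  0.081]
(440, 475) [0.314 0.016 0.083]
(505, 340) [ 0.535 -0.108  0.01 ]
  return _methods._mean(a, axis=axis, dtype=dtype,
  ret = ret.dtype.type(ret / rcount)
```

View pics/crop.png

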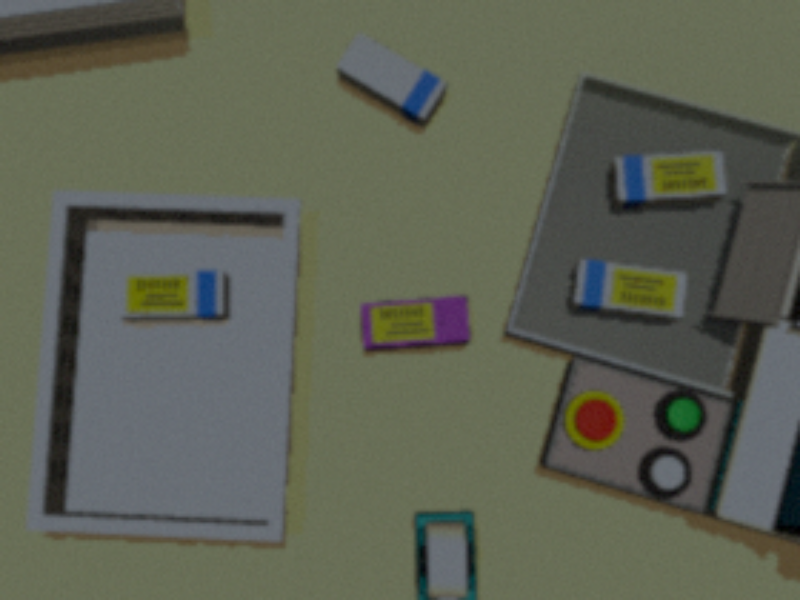

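The crop confirms the targets: both labelled cartons in the tray (crop (670,178) and (630,288)), the basket with carton_c, and white key (665,472), green (684,414), red (595,420). One more fit, for the far carton and the clearance near the chute, and then I plan.

```bash
cat >> h.py <<'E'
def yaw(q):
    from scipy.spatial.transform import Rotation as Ro
    x=Ro.from_quat(q).apply([1,0,0]); return np.degrees(np.arctan2(x[1],x[0]))
def plan(wps,start=None,step=.036,rot=6.0):
    """wps: (x,y,z,yaw_deg,grip). prints rows (tool axes at call start), tool pointing down"""
    if start is None:
        o=get_obs(); start=(*o['position'],yaw(o['ee_rot']))
    rows=[]; p=np.array(start[:4],float)
    for w in wps:
        t=np.array(w[:4],float); t[3]=p[3]+(t[3]-p[3]+90)%180-90
        n=int(max(1,np.ceil(np.linalg.norm(t[:3]-p[:3])/step),np.ceil(abs(t[3]-p[3])/rot)))
        rows+=[(p+(t-p)*k/n,w[4]) for k in range(1,n+1)]; p=t
    b=np.array(start[:4],float)
    for i in range(0,len(rows),5):
        out=[]
        for q,g in rows[i:i+5]:
            d=q[:3]-b[:3]; a=np.radians(b[3]); c,s=np.cos(a),np.sin(a)
            out.append([round(float(v),3)+0. for v in (c*d[0]+s*d[1], s*d[0]-c*d[1], -d[2],0,0,np.radians(b[3]-q[3]))]+[g])
        print(out); b=rows[min(i+4,len(rows)-1)][0]
    print('rows',len(rows),'end',b)
E
python3 - <<'E'
from h import *
c=np.load('top.npz'); W=world(c); Z=W[...,2]; hsv=cv2.cvtColor(c['color'],cv2.COLOR_RGB2HSV)
m=(Z>.036)&(Z<.056)&(W[...,0]>.62)&(W[...,0]<.73)&(W[...,1]<-.13)&(W[...,1]>-.275)
n,l,st,ce=cv2.connectedComponentsWithStats(m.astype(np.uint8))
for k in range(1,n):
    if st[k,4]>50:
        r=cv2.minAreaRect((W[l==k][:,:2]*1000).astype(np.float32)); print('A?',st[k,4],r,np.median(Z[l==k]))
yl=(hsv[...,0]>22)&(hsv[...,0]<33)&(hsv[...,1]>170)&(Z>.03)&(Z<.06)
n,l,st,ce=cv2.connectedComponentsWithStats(yl.astype(np.uint8))
for k in range(1,n):
    if st[k,4]>50: print('label',st[k,4],W[l==k].mean(0).round(3),cv2.minAreaRect((W[l==k][:,:2]*1000).astype(np.float32)))
for x in (.54,.574,.61,.64,.68,.72):
    print(x,[(y,round(float(Z[(abs(W[...,0]-x)<.012)&(abs(W[...,1]-y)<.01)].max(initial=-1)),3)) for y in (-.18,-.2,-.22,-.24,-.26,-.28,-.3)])
o=get_obs();print(yaw(o['ee_rot']))
plan([(.236,-.579,.37,22.2,.1),(.574,-.148,.37,81,.1),(.574,-.148,.12,81,.5)])
E
```

```text
A? 616 ((678.98046875, -191.99996948242188), (43.93340301513672, 100.5873031616211), 1.7140865325927734) 0.04687479453898048
A? 76 ((643.2178344726562, -261.747314453125), (16.731563568115234, 50.29436492919922), 79.2829818725586) 0.05179570466107414
label 129 [ 0.677 -0.205  0.047] ((679.0128173828125, -205.11886596679688), (27.714927673339844, 53.540096282958984), 1.5496623516082764)
label 170 [ 0.572 -0.163  0.047] ((572.6677856445312, -162.49789428710938), (51.19953155517578, 28.463579177856445), 79.75271606445312)
label 176 [0.582 0.291 0.042] ((581.92529296875, 290.92303466796875), (28.244274139404297, 53.06188201904297), 1.7828203439712524)
label 122 [0.551 0.061 0.038] ((549.3742065429688, 61.18402099609375), (28.56649398803711, 51.77937698364258), 1.9082701206207275)
label 65 [ 0.262 -0.541  0.056] ((262.3468322753906, -545.560302734375), (46.20219421386719, 23.372671127319336), 81.14690399169922)
label 537 [ 0.208 -0.394  0.058] ((190.1499481201172, -431.965576171875), (105.00951385498047, 205.38937377929688), 14.648313522338867)
0.54 [(-0.18, 0.051), (-0.2, 0.053), (-0.22,
[... 1169 characters left out ...]
0.0, 0.0, 0.0, -0.128, 0.1], [0.102, -0.014, 0.0, 0.0, 0.0, -0.192, 0.1], [0.136, -0.018, 0.0, 0.0, 0.0, -0.257, 0.1], [0.17, -0.023, 0.0, 0.0, 0.0, -0.321, 0.1]]
[[0.034, 0.006, 0.0, 0.0, 0.0, -0.064, 0.1], [0.067, 0.013, 0.0, 0.0, 0.0, -0.128, 0.1], [0.101, 0.019, 0.0, 0.0, 0.0, -0.192, 0.1], [0.135, 0.025, 0.0, 0.0, 0.0, -0.257, 0.1], [0.168, 0.032, 0.0, 0.0, 0.0, -0.321, 0.1]]
[[0.0, 0.0, 0.036, 0.0, 0.0, 0.0, 0.5], [0.0, 0.0, 0.071, 0.0, 0.0, 0.0, 0.5], [0.0, 0.0, 0.107, 0.0, 0.0, 0.0, 0.5], [0.0, 0.0, 0.143, 0.0, 0.0, 0.0, 0.5], [0.0, 0.0, 0.179, 0.0, 0.0, 0.0, 0.5]]
[[0.0, 0.0, 0.036, 0.0, 0.0, 0.0, 0.5], [0.0, 0.0, 0.071, 0.0, 0.0, 0.0, 0.5]]
rows 27 end [ 0.574 -0.148  0.12  81.   ]
```

>>> jog_arm([
  [0, 0, -0.029, 0, 0, 0, 0.5],
  [0, 0, -0.057, 0, 0, 0, 0.5],
  [0, 0, -0.086, 0, 0, 0, 0.5],
  [0, 0, -0.114, 0, 0, 0, 0.5],
  [0.03, -0.016, -0.114, 0, 0, -0.065, 0.5],
])

```text
clock: 0.52
position: [0.2528, -0.5574, 0.3754]
ee_rot: [0.976, 0.219, -0.001, 0.004]
ft_force: [0.1, -2.1, 0.6]
grip_width: 0.752
grasp_force: 0.0
```

>>> jog_arm([
  [0.031, -0.015, 0, 0, 0, -0.064, 0.5],
  [0.062, -0.03, 0, 0, 0, -0.128, 0.5],
  [0.092, -0.045, 0, 0, 0, -0.192, 0.5],
  [0.123, -0.06, 0, 0, 0, -0.257, 0.5],
  [0.154, -0.075, 0, 0, 0, -0.321, 0.5],
])

```text
clock: 0.93
position: [0.364, -0.4165, 0.37]
ee_rot: [0.926, 0.378, -0.0, -0.0]
ft_force: [1.0, -0.4, -0.3]
grip_width: 0.752
grasp_force: 0.0
```

>>> jog_arm([
  [0.034, -0.005, 0, 0, 0, -0.064, 0.5],
  [0.068, -0.009, 0, 0, 0, -0.128, 0.5],
  [0.102, -0.014, 0, 0, 0, -0.192, 0.5],
  [0.136, -0.018, 0, 0, 0, -0.257, 0.5],
  [0.17, -0.023, 0, 0, 0, -0.321, 0.5],
])

```text
clock: 1.35
position: [0.4697, -0.2814, 0.3701]
ee_rot: [0.853, 0.521, -0.0, -0.0]
ft_force: [1.1, -0.9, -0.2]
grip_width: 0.75
grasp_force: 0.0
```

>>> jog_arm([
  [0.034, 0.006, 0, 0, 0, -0.064, 0.5],
  [0.067, 0.013, 0, 0, 0, -0.128, 0.5],
  [0.101, 0.019, 0, 0, 0, -0.192, 0.5],
  [0.135, 0.025, 0, 0, 0, -0.257, 0.5],
  [0.168, 0.032, 0, 0, 0, -0.321, 0.5],
])

```text
clock: 1.77
position: [0.5752, -0.1467, 0.3701]
ee_rot: [0.759, 0.651, -0.0, -0.0]
ft_force: [0.1, -1.0, 1.2]
grip_width: 0.747
grasp_force: 0.0
```

>>> jog_arm([
  [0, 0, 0.036, 0, 0, 0, 0.5],
  [0, 0, 0.072, 0, 0, 0, 0.5],
  [0, 0, 0.108, 0, 0, 0, 0.5],
  [0, 0, 0.144, 0, 0, 0, 0.5],
  [0, 0, 0.18, 0, 0, 0, 0.5],
])

```text
clock: 2.18
position: [0.5741, -0.1482, 0.1884]
ee_rot: [0.76, 0.65, -0.0, -0.0]
ft_force: [1.2, -0.6, 0.2]
grip_width: 0.746
grasp_force: 0.0
```

>>> jog_arm([
  [0, 0, 0.036, 0, 0, 0, 0.5],
  [0, 0, 0.072, 0, 0, 0, 0.5],
  [0, 0, 0.108, 0, 0, 0, 0.5],
  [0, 0, 0.13, 0, 0, 0, 0.5],
  [0, 0, 0.146, 0, 0, 0, 0.5],
])

```text
clock: 2.6
position: [0.5727, -0.148, 0.0409]
ee_rot: [0.76, 0.65, -0.001, -0.002]
ft_force: [-0.5, -0.3, 0.4]
grip_width: 0.751
grasp_force: 0.0
```

>>> jog_arm([
  [0, 0, 0, 0, 0, 0, -0.5],
  [0, 0, 0, 0, 0, 0, -0.5],
  [0, 0, 0, 0, 0, 0, -0.5],
  [0, 0, 0, 0, 0, 0, -0.5],
  [0, 0, 0, 0, 0, 0, -0.5],
], grip_force=30)

```text
clock: 3.02
position: [0.5753, -0.1485, 0.0456]
ee_rot: [0.76, 0.65, 0.0, 0.001]
ft_force: [-0.1, 0.5, 0.3]
grip_width: 0.485
grasp_force: 35.8
```

```bash
python3 - <<'E'
from h import *
plan([(.575,-.148,.19,81.2,-.5),(.428,.283,.19,86.1,-.5),(.428,.283,.065,86.1,-.5)],start=(.575,-.148,.0445,81.1))
E
```

```text
[[0.0, 0.0, -0.029, 0.0, 0.0, 0.0, -0.5], [0.0, 0.0, -0.058, 0.0, 0.0, -0.001, -0.5], [0.0, 0.0, -0.087, 0.0, 0.0, -0.001, -0.5], [0.0, 0.0, -0.116, 0.0, 0.0, -0.001, -0.5], [0.0, 0.0, -0.146, 0.0, 0.0, -0.002, -0.5]]
[[0.031, -0.016, 0.0, 0.0, 0.0, -0.007, -0.5], [0.062, -0.032, 0.0, 0.0, 0.0, -0.013, -0.5], [0.093, -0.049, 0.0, 0.0, 0.0, -0.02, -0.5], [0.124, -0.065, 0.0, 0.0, 0.0, -0.026, -0.5], [0.155, -0.081, 0.0, 0.0, 0.0, -0.033, -0.5]]
[[0.032, -0.015, 0.0, 0.0, 0.0, -0.007, -0.5], [0.063, -0.03, 0.0, 0.0, 0.0, -0.013, -0.5], [0.095, -0.046, 0.0, 0.0, 0.0, -0.02, -0.5], [0.126, -0.061, 0.0, 0.0, 0.0, -0.026, -0.5], [0.158, -0.076, 0.0, 0.0, 0.0, -0.033, -0.5]]
[[0.032, -0.014, 0.0, 0.0, 0.0, -0.007, -0.5], [0.064, -0.028, 0.0, 0.0, 0.0, -0.013, -0.5], [0.096, -0.043, 0.0, 0.0, 0.0, -0.02, -0.5], [0.096, -0.043, 0.031, 0.0, 0.0, -0.02, -0.5], [0.096, -0.043, 0.062, 0.0, 0.0, -0.02, -0.5]]
[[0.0, 0.0, 0.031, 0.0, 0.0, 0.0, -0.5], [0.0, 0.0, 0.062, 0.0, 0.0, 0.0, -0.5]]
rows 22 end [4.28e-01 2.83e-01 6.50e-02 8.61e+01]
```

>>> jog_arm([
  [0, 0, -0.01, 0, 0, 0, -0.5],
  [0, 0, -0.035, 0, 0, 0, -0.5],
  [0, 0, -0.07, 0, 0, 0, -0.5],
  [0, 0, -0.11, 0, 0, 0, -0.5],
  [0, 0, -0.146, 0, 0, 0, -0.5],
])

```text
clock: 3.43
position: [0.5745, -0.148, 0.1937]
ee_rot: [0.76, 0.65, 0.0, 0.001]
ft_force: [1.6, -0.3, 0.2]
grip_width: 0.485
grasp_force: 35.8
```

>>> jog_arm([
  [0.031, -0.016, 0, 0, 0, -0.007, -0.5],
  [0.062, -0.032, 0, 0, 0, -0.013, -0.5],
  [0.093, -0.049, 0, 0, 0, -0.02, -0.5],
  [0.124, -0.065, 0, 0, 0, -0.026, -0.5],
  [0.155, -0.081, 0, 0, 0, -0.033, -0.5],
])

```text
clock: 3.85
position: [0.5179, 0.0189, 0.1917]
ee_rot: [0.749, 0.662, 0.0, 0.001]
ft_force: [0.5, 0.3, -1.5]
grip_width: 0.486
grasp_force: 35.9
```

>>> jog_arm([
  [0.032, -0.015, 0, 0, 0, -0.007, -0.5],
  [0.063, -0.03, 0, 0, 0, -0.013, -0.5],
  [0.095, -0.046, 0, 0, 0, -0.02, -0.5],
  [0.126, -0.061, 0, 0, 0, -0.026, -0.5],
  [0.158, -0.076, 0, 0, 0, -0.033, -0.5],
])

```text
clock: 4.27
position: [0.4619, 0.185, 0.1916]
ee_rot: [0.738, 0.675, 0.001, 0.001]
ft_force: [1.6, 0.7, -1.5]
grip_width: 0.483
grasp_force: 35.9
```

>>> jog_arm([
  [0.032, -0.014, 0, 0, 0, -0.007, -0.5],
  [0.064, -0.028, 0, 0, 0, -0.013, -0.5],
  [0.096, -0.043, 0, 0, 0, -0.02, -0.5],
  [0.096, -0.043, 0, 0, 0, -0.02, -0.5],
  [0.096, -0.043, 0, 0, 0, -0.02, -0.5],
])

```text
clock: 4.68
position: [0.4272, 0.2853, 0.1914]
ee_rot: [0.73, 0.684, 0.001, 0.0]
ft_force: [0.7, -0.4, -0.5]
grip_width: 0.482
grasp_force: 35.9
```

>>> jog_arm([
  [0, 0, 0.035, 0, 0, 0, -0.5],
  [0, 0, 0.07, 0, 0, 0, -0.5],
  [0, 0, 0.105, 0, 0, 0, -0.5],
  [0, 0, 0.13, 0, 0, 0, -0.5],
  [0, 0, 0.145, 0, 0, 0, -0.5],
])

```text
clock: 5.1
position: [0.4291, 0.2808, 0.0434]
ee_rot: [0.732, 0.681, -0.001, 0.001]
ft_force: [11.9, -2.0, 9.4]
grip_width: 0.483
grasp_force: 37.7
```

>>> jog_arm([
  [0, 0, 0.001, 0, 0, 0, -0.5],
  [0, 0, 0.002, 0, 0, 0, -0.5],
  [0, 0, 0.003, 0, 0, 0, -0.5],
  [0, 0, 0.004, 0, 0, 0, -0.5],
  [0, 0, 0.005, 0, 0, 0, -0.5],
])

```text
clock: 5.52
position: [0.4296, 0.283, 0.0414]
ee_rot: [0.732, 0.682, 0.001, 0.001]
ft_force: [4.6, -0.6, 3.4]
grip_width: 0.486
grasp_force: 37.7
```

```bash
python3 - <<'E'
from h import *
c=optics.camera('scene'); cv2.imwrite('pics/s1.png',cv2.resize(c['color'][100:250,230:430][...,::-1],(800,600)))
t=optics.camera('top'); W=world(t);Z=W[...,2];s=.64
m=(Z>.066)&(Z<.085); m[:, :int(195*s)]=0; m[:,int(360*s):]=0; m[:int(250*s)]=0; m[int(470*s):]=0
n,l,st,ce=cv2.connectedComponentsWithStats(m.astype(np.uint8)); k=1+st[1:,4].argmax()
print(cv2.minAreaRect((W[l==k][:,:2]*1000).astype(np.float32)))
o=get_obs(); print(o['position'],o['ft_force'],o['torque'])
E
```

```text
((515.1431884765625, 276.7991638183594), (230.76234436035156, 309.6589660644531), 86.31707763671875)
[0.4296529  0.28304429 0.04109557] [5.39104195 0.79464204 0.17341302] [-0.05783487 -0.92932692 -0.06259439]
```

View pics/s1.png

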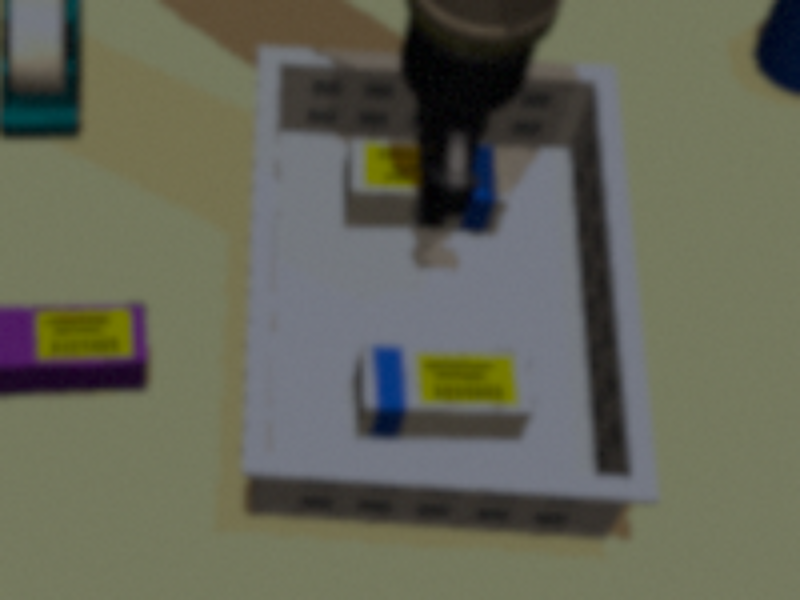

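The carton is in the basket's empty end, between the far wall and carton_c (crop (440,360)). A 5 N sideways force shows the fingers' backs graze the -x wall at the top of the crop. I'll lift slightly and move 10 mm inward.

>>> jog_arm([
  [0, 0, -0.004, 0, 0, 0, -0.5],
  [0, 0.005, -0.004, 0, 0, 0, -0.5],
  [0, 0.01, -0.004, 0, 0, 0, -0.5],
  [0, 0.01, -0.003, 0, 0, 0, -0.5],
  [0, 0.01, -0.003, 0, 0, 0, -0.5],
])

```text
clock: 6.03
position: [0.4384, 0.2821, 0.0429]
ee_rot: [0.732, 0.682, -0.0, -0.0]
ft_force: [-0.9, 0.2, -0.6]
grip_width: 0.482
grasp_force: 37.5
```

>>> jog_arm([
  [0, 0, 0, 0, 0, 0, -0.5],
  [0, 0, 0.001, 0, 0, 0, -0.5],
  [0, 0, 0.002, 0, 0, 0, -0.5],
  [0, 0, 0.003, 0, 0, 0, -0.5],
  [0, 0, 0.003, 0, 0, 0, -0.5],
])

```text
clock: 6.45
position: [0.4381, 0.2822, 0.04]
ee_rot: [0.731, 0.682, -0.0, -0.0]
ft_force: [0.0, 0.4, -1.5]
grip_width: 0.485
grasp_force: 37.5
```

>>> jog_arm([
  [0, 0, 0.001, 0, 0, 0, -0.5],
  [0, 0, 0.001, 0, 0, 0, 0.25],
  [0, 0, 0.001, 0, 0, 0, 0.25],
  [0, 0, 0.001, 0, 0, 0, 0.25],
  [0, 0, 0.001, 0, 0, 0, 0.25],
])

```text
clock: 6.87
position: [0.4384, 0.2824, 0.0394]
ee_rot: [0.731, 0.682, 0.0, 0.0]
ft_force: [0.5, 0.1, 0.6]
grip_width: 0.623
grasp_force: 0.0
```

```bash
python3 - <<'E'
from h import *
o=get_obs(); print(o['position'],yaw(o['ee_rot']),o['ft_force'])
plan([(.438,.282,.19,86,.25),(.679,-.19,.19,91.7,.5),(.679,-.19,.1,91.7,.5)],start=(.438,.282,.039,86))
E
```

```text
[0.43844971 0.28237688 0.03938923] 85.99208110712334 [0.49948927 0.07971143 0.57667605]
[[0.0, 0.0, -0.03, 0.0, 0.0, 0.0, 0.25], [0.0, 0.0, -0.06, 0.0, 0.0, 0.0, 0.25], [0.0, 0.0, -0.091, 0.0, 0.0, 0.0, 0.25], [0.0, 0.0, -0.121, 0.0, 0.0, 0.0, 0.25], [0.0, 0.0, -0.151, 0.0, 0.0, 0.0, 0.25]]
[[-0.03, 0.018, 0.0, 0.0, 0.0, -0.007, 0.5], [-0.061, 0.036, 0.0, 0.0, 0.0, -0.013, 0.5], [-0.091, 0.055, 0.0, 0.0, 0.0, -0.02, 0.5], [-0.121, 0.073, 0.0, 0.0, 0.0, -0.027, 0.5], [-0.151, 0.091, 0.0, 0.0, 0.0, -0.033, 0.5]]
[[-0.031, 0.017, 0.0, 0.0, 0.0, -0.007, 0.5], [-0.062, 0.034, 0.0, 0.0, 0.0, -0.013, 0.5], [-0.093, 0.052, 0.0, 0.0, 0.0, -0.02, 0.5], [-0.123, 0.069, 0.0, 0.0, 0.0, -0.027, 0.5], [-0.154, 0.086, 0.0, 0.0, 0.0, -0.033, 0.5]]
[[-0.031, 0.016, 0.0, 0.0, 0.0, -0.007, 0.5], [-0.063, 0.032, 0.0, 0.0, 0.0, -0.013, 0.5], [-0.094, 0.049, 0.0, 0.0, 0.0, -0.02, 0.5], [-0.126, 0.065, 0.0, 0.0, 0.0, -0.027, 0.5], [-0.157, 0.081, 0.0, 0.0, 0.0, -0.033, 0.5]]
[[0.0, 0.0, 0.03, 0.0, 0.0, 0.0, 0.5], [0.0, 0.0, 0.06, 0.0, 0.0, 0.0, 0.5], [0.0, 0.0, 0.09, 0.0, 0.0, 0.0, 0.5]]
rows 23 end [ 0.679 -0.19   0.1   91.7  ]
```

>>> jog_arm([
  [0, 0, -0.01, 0, 0, 0, 0.25],
  [0, 0, -0.04, 0, 0, 0, 0.25],
  [0, 0, -0.08, 0, 0, 0, 0.25],
  [0, 0, -0.12, 0, 0, 0, 0.25],
  [0, 0, -0.151, 0, 0, 0, 0.25],
])

```text
clock: 7.28
position: [0.4383, 0.2831, 0.194]
ee_rot: [0.731, 0.682, 0.001, 0.0]
ft_force: [0.6, 0.3, 0.6]
grip_width: 0.628
grasp_force: 0.0
```

>>> jog_arm([
  [-0.03, 0.018, 0, 0, 0, -0.007, 0.5],
  [-0.061, 0.036, 0, 0, 0, -0.013, 0.5],
  [-0.091, 0.055, 0, 0, 0, -0.02, 0.5],
  [-0.121, 0.073, 0, 0, 0, -0.027, 0.5],
  [-0.151, 0.091, 0, 0, 0, -0.033, 0.5],
])

```text
clock: 7.7
position: [0.5191, 0.1239, 0.1914]
ee_rot: [0.72, 0.694, 0.0, 0.0]
ft_force: [1.1, 1.0, 0.7]
grip_width: 0.752
grasp_force: 0.0
```

>>> jog_arm([
  [-0.031, 0.017, 0, 0, 0, -0.007, 0.5],
  [-0.062, 0.034, 0, 0, 0, -0.013, 0.5],
  [-0.093, 0.052, 0, 0, 0, -0.02, 0.5],
  [-0.123, 0.069, 0, 0, 0, -0.027, 0.5],
  [-0.154, 0.086, 0, 0, 0, -0.033, 0.5],
])

```text
clock: 8.12
position: [0.5994, -0.0332, 0.1913]
ee_rot: [0.708, 0.706, 0.0, 0.0]
ft_force: [0.9, 1.1, 0.0]
grip_width: 0.75
grasp_force: 0.0
```

>>> jog_arm([
  [-0.031, 0.016, 0, 0, 0, -0.007, 0.5],
  [-0.063, 0.032, 0, 0, 0, -0.013, 0.5],
  [-0.094, 0.049, 0, 0, 0, -0.02, 0.5],
  [-0.126, 0.065, 0, 0, 0, -0.027, 0.5],
  [-0.157, 0.081, 0, 0, 0, -0.033, 0.5],
])

```text
clock: 8.53
position: [0.6797, -0.1909, 0.1913]
ee_rot: [0.697, 0.717, 0.0, 0.0]
ft_force: [0.8, 1.3, 0.9]
grip_width: 0.747
grasp_force: 0.0
```

>>> jog_arm([
  [0, 0, 0, 0, 0, 0, 0.5],
  [0, 0, 0.03, 0, 0, 0, 0.5],
  [0, 0, 0.06, 0, 0, 0, 0.5],
  [0, 0, 0.08, 0, 0, 0, 0.5],
  [0, 0, 0.08, 0, 0, 0, 0.5],
])

```text
clock: 8.95
position: [0.6767, -0.1886, 0.1059]
ee_rot: [0.697, 0.717, -0.002, -0.003]
ft_force: [-0.2, 0.1, -0.3]
grip_width: 0.75
grasp_force: 0.0
```

```bash
python3 - <<'E'
from h import *
c=optics.camera('top'); W=world(c); Z=W[...,2]; hsv=cv2.cvtColor(c['color'],cv2.COLOR_RGB2HSV)
cv2.imwrite('pics/t2.png',cv2.resize(c['color'][100:310,120:400][...,::-1],(800,600)))
m=(Z>.03)&(Z<.056)&(W[...,1]>.18)&(W[...,1]<.36)&(W[...,0]>.39)&(W[...,0]<.64)
n,l,st,ce=cv2.connectedComponentsWithStats(m.astype(np.uint8))
for k in range(1,n):
    if st[k,4]>150: print(st[k,4],cv2.minAreaRect((W[l==k][:,:2]*1000).astype(np.float32)),np.median(Z[l==k]))
o=get_obs(); print(o['position'],yaw(o['ee_rot']))
E
```

```text
596 ((580.2405395507812, 278.16864013671875), (42.49909591674805, 99.9307632446289), 0.025788264349102974) 0.04119288802127426
608 ((436.8665771484375, 279.74346923828125), (100.5291976928711, 41.80522155761719), 85.68904113769531) 0.04134678557570386
[ 0.6779069  -0.18880276  0.1088299 ] 91.672918450621
```

View pics/t2.png

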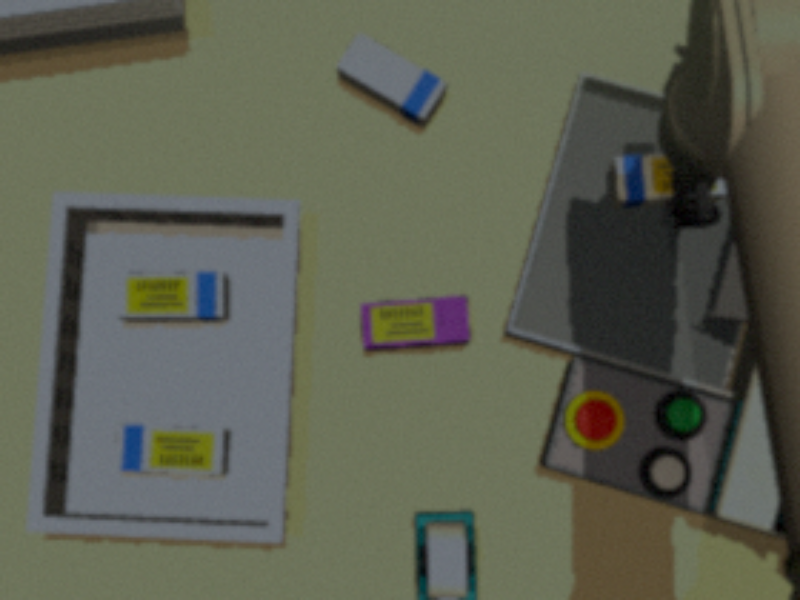

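Carton one lies flat in the basket (crop (170,450)), carton_c is undisturbed (crop (172,296)), and the gripper is over the far carton (crop (668,178)). The gap for it is around x = 0.509.

>>> jog_arm([
  [0, 0, 0.02, 0, 0, 0, 0.5],
  [0, 0, 0.04, 0, 0, 0, 0.5],
  [0, 0, 0.055, 0, 0, 0, 0.5],
  [0, 0, 0.066, 0, 0, 0, 0.5],
  [0, 0, 0.066, 0, 0, 0, 0.5],
])

```text
clock: 9.42
position: [0.6784, -0.1889, 0.0429]
ee_rot: [0.697, 0.717, -0.001, -0.001]
ft_force: [-0.4, -1.1, -0.4]
grip_width: 0.748
grasp_force: 0.0
```

>>> jog_arm([
  [0, 0, 0, 0, 0, 0, -0.5],
  [0, 0, 0, 0, 0, 0, -0.5],
  [0, 0, 0, 0, 0, 0, -0.5],
  [0, 0, 0, 0, 0, 0, -0.5],
  [0, 0, 0, 0, 0, 0, -0.5],
], grip_force=30)

```text
clock: 9.83
position: [0.6801, -0.1892, 0.0459]
ee_rot: [0.697, 0.717, 0.001, 0.001]
ft_force: [0.1, 1.5, 6.2]
grip_width: 0.489
grasp_force: 33.0
```

>>> jog_arm([
  [0, 0, -0.01, 0, 0, 0, -0.5],
  [0, 0, -0.035, 0, 0, 0, -0.5],
  [0, 0, -0.07, 0, 0, 0, -0.5],
  [0, 0, -0.11, 0, 0, 0, -0.5],
  [0, 0, -0.146, 0, 0, 0, -0.5],
])

```text
clock: 10.25
position: [0.6789, -0.1889, 0.1931]
ee_rot: [0.697, 0.717, 0.0, 0.0]
ft_force: [0.7, -1.1, -0.9]
grip_width: 0.481
grasp_force: 32.2
```

```bash
python3 - <<'E'
from h import *
o=get_obs(); print(o['position'],yaw(o['ee_rot']))
plan([(.509,.28,.19,88,-.5)],start=(*o['position'][:2],.19,yaw(o['ee_rot'])))
E
```

```text
[ 0.67892425 -0.18886876  0.19309012] 91.67615424279039
[[0.034, -0.011, 0.0, 0.0, 0.0, 0.005, -0.5], [0.068, -0.022, 0.0, 0.0, 0.0, 0.009, -0.5], [0.101, -0.033, 0.0, 0.0, 0.0, 0.014, -0.5], [0.135, -0.045, 0.0, 0.0, 0.0, 0.018, -0.5], [0.169, -0.056, 0.0, 0.0, 0.0, 0.023, -0.5]]
[[0.034, -0.012, 0.0, 0.0, 0.0, 0.005, -0.5], [0.067, -0.024, 0.0, 0.0, 0.0, 0.009, -0.5], [0.101, -0.036, 0.0, 0.0, 0.0, 0.014, -0.5], [0.134, -0.048, 0.0, 0.0, 0.0, 0.018, -0.5], [0.168, -0.06, 0.0, 0.0, 0.0, 0.023, -0.5]]
[[0.033, -0.013, 0.0, 0.0, 0.0, 0.005, -0.5], [0.067, -0.025, 0.0, 0.0, 0.0, 0.009, -0.5], [0.1, -0.038, 0.0, 0.0, 0.0, 0.014, -0.5], [0.133, -0.051, 0.0, 0.0, 0.0, 0.018, -0.5]]
rows 14 end [ 0.509  0.28   0.19  88.   ]
```

>>> jog_arm([
  [0.034, -0.011, 0, 0, 0, 0.005, -0.5],
  [0.068, -0.022, 0, 0, 0, 0.009, -0.5],
  [0.101, -0.033, 0, 0, 0, 0.014, -0.5],
  [0.135, -0.045, 0, 0, 0, 0.018, -0.5],
  [0.169, -0.056, 0, 0, 0, 0.023, -0.5],
])

```text
clock: 10.67
position: [0.6173, -0.0204, 0.1911]
ee_rot: [0.705, 0.709, -0.0, 0.0]
ft_force: [0.9, 0.6, -1.2]
grip_width: 0.484
grasp_force: 32.2
```

>>> jog_arm([
  [0.034, -0.012, 0, 0, 0, 0.005, -0.5],
  [0.067, -0.024, 0, 0, 0, 0.009, -0.5],
  [0.101, -0.036, 0, 0, 0, 0.014, -0.5],
  [0.134, -0.048, 0, 0, 0, 0.018, -0.5],
  [0.168, -0.06, 0, 0, 0, 0.023, -0.5],
])

```text
clock: 11.08
position: [0.5564, 0.1472, 0.1911]
ee_rot: [0.713, 0.701, 0.0, 0.0]
ft_force: [0.1, 1.4, -1.2]
grip_width: 0.488
grasp_force: 32.2
```

>>> jog_arm([
  [0.033, -0.013, 0, 0, 0, 0.005, -0.5],
  [0.067, -0.025, 0, 0, 0, 0.009, -0.5],
  [0.1, -0.038, 0, 0, 0, 0.014, -0.5],
  [0.133, -0.051, 0, 0, 0, 0.018, -0.5],
  [0.133, -0.051, 0, 0, 0, 0.018, -0.5],
])

```text
clock: 11.5
position: [0.5041, 0.2877, 0.1916]
ee_rot: [0.716, 0.698, 0.001, -0.002]
ft_force: [-1.5, 0.8, -0.4]
grip_width: 0.484
grasp_force: 32.1
```

>>> jog_arm([
  [0, 0, 0, 0, 0, 0, -0.5],
  [0, 0, 0.035, 0, 0, 0, -0.5],
  [0, 0, 0.07, 0, 0, 0, -0.5],
  [0, 0, 0.09, 0, 0, 0, -0.5],
  [0, 0, 0.09, 0, 0, 0, -0.5],
])

```text
clock: 11.92
position: [0.5071, 0.2766, 0.0961]
ee_rot: [0.72, 0.694, -0.004, -0.001]
ft_force: [0.1, -0.2, -1.9]
grip_width: 0.489
grasp_force: 32.1
```

>>> jog_arm([
  [0, 0, 0, 0, 0, 0, -0.5],
  [0, 0, 0.02, 0, 0, 0, -0.5],
  [0, 0, 0.04, 0, 0, 0, -0.5],
  [0, 0, 0.055, 0, 0, 0, -0.5],
  [0, 0, 0.055, 0, 0, 0, -0.5],
])

```text
clock: 12.33
position: [0.5083, 0.2787, 0.0441]
ee_rot: [0.72, 0.694, -0.001, -0.0]
ft_force: [-1.1, 0.3, -1.2]
grip_width: 0.484
grasp_force: 32.2
```

>>> jog_arm([
  [0, 0, 0.001, 0, 0, 0, -0.5],
  [0, 0, 0.002, 0, 0, 0, -0.5],
  [0, 0, 0.003, 0, 0, 0, -0.5],
  [0, 0, 0.004, 0, 0, 0, -0.5],
  [0, 0, 0.004, 0, 0, 0, -0.5],
])

```text
clock: 12.75
position: [0.5088, 0.2798, 0.0418]
ee_rot: [0.719, 0.695, 0.0, 0.0]
ft_force: [-0.0, -0.2, -1.9]
grip_width: 0.49
grasp_force: 32.2
```

>>> jog_arm([
  [0, 0, 0.001, 0, 0, 0, -0.5],
  [0, 0, 0.002, 0, 0, 0, -0.5],
  [0, 0, 0.002, 0, 0, 0, -0.5],
])

```text
clock: 13.0
position: [0.5088, 0.2798, 0.0399]
ee_rot: [0.719, 0.695, 0.0, 0.0]
ft_force: [-1.5, -1.9, 5.8]
grip_width: 0.485
grasp_force: 33.0
```

>>> jog_arm([
  [0, 0, 0, 0, 0, 0, 0.25],
  [0, 0, 0, 0, 0, 0, 0.25],
  [0, 0, 0, 0, 0, 0, 0.25],
  [0, 0, 0, 0, 0, 0, 0.25],
  [0, 0, 0, 0, 0, 0, 0.25],
])

```text
clock: 13.42
position: [0.5086, 0.2797, 0.0392]
ee_rot: [0.719, 0.695, -0.0, 0.0]
ft_force: [0.3, 0.1, 0.4]
grip_width: 0.624
grasp_force: 0.0
```

>>> jog_arm([
  [0, 0, -0.01, 0, 0, 0, 0.25],
  [0, 0, -0.04, 0, 0, 0, 0.25],
  [0, 0, -0.08, 0, 0, 0, 0.25],
  [0, 0, -0.12, 0, 0, 0, 0.25],
  [0, 0, -0.151, 0, 0, 0, 0.25],
])

```text
clock: 13.83
position: [0.5087, 0.2804, 0.1942]
ee_rot: [0.719, 0.695, 0.001, 0.0]
ft_force: [0.7, 0.7, -0.1]
grip_width: 0.627
grasp_force: 0.0
```

```bash
python3 - <<'E'
from h import *
t=np.load('top.npz'); W=world(t); s=.64
# fit circles: key tops and collars (dark) for better centres
hsv=cv2.cvtColor(t['color'],cv2.COLOR_RGB2HSV); Z=W[...,2]
g=(hsv[...,0]>40)&(hsv[...,0]<85)&(hsv[...,1]>100); w=(hsv[...,2]>95)&(hsv[...,1]<70)
for nm,m,p in(('g',g,(.456,-.185)),('w',w,(.407,-.168))):
    mm=m&(np.hypot(W[...,0]-p[0],W[...,1]-p[1])<.02)&(Z>.06); print(nm,mm.sum(),W[mm].mean(0),cv2.minEnclosingCircle((W[mm][:,:2]*1000).astype(np.float32)))
r=((hsv[...,0]<8)|(hsv[...,0]>172))&(hsv[...,1]>140)&(np.hypot(W[...,0]-.452,W[...,1]+.105)<.03);print('r',W[r].mean(0),r.sum())
o=get_obs(); print(o['position'],yaw(o['ee_rot']))
plan([(.406,-.169,.19,75,-1)],start=(*o['position'],yaw(o['ee_rot'])))
E
```

```text
g 140 [ 0.45579244 -0.18704786  0.07127037] ((455.88848876953125, -187.560546875), 17.571062088012695)
w 87 [ 0.40561621 -0.1702586   0.07363496] ((405.60406494140625, -170.04666137695312), 13.136263847351074)
r [ 0.45319202 -0.10867281  0.07316084] 131
[0.50865886 0.28038363 0.1942205 ] 88.03406926015273
[[-0.035, -0.007, 0.0, 0.0, 0.0, 0.017, -1], [-0.07, -0.013, 0.001, 0.0, 0.0, 0.035, -1], [-0.104, -0.02, 0.001, 0.0, 0.0, 0.052, -1], [-0.139, -0.027, 0.001, 0.0, 0.0, 0.07, -1], [-0.174, -0.034, 0.002, 0.0, 0.0, 0.087, -1]]
[[-0.035, -0.004, 0.0, 0.0, 0.0, 0.017, -1], [-0.071, -0.007, 0.001, 0.0, 0.0, 0.035, -1], [-0.106, -0.011, 0.001, 0.0, 0.0, 0.052, -1], [-0.141, -0.015, 0.001, 0.0, 0.0, 0.07, -1], [-0.176, -0.018, 0.002, 0.0, 0.0, 0.087, -1]]
[[-0.035, -0.001, 0.0, 0.0, 0.0, 0.017, -1], [-0.071, -0.001, 0.001, 0.0, 0.0, 0.035, -1], [-0.106, -0.002, 0.001, 0.0, 0.0, 0.052, -1]]
rows 13 end [ 0.406 -0.169  0.19  75.   ]
```

>>> jog_arm([
  [-0.035, -0.007, 0, 0, 0, 0.017, -1],
  [-0.07, -0.013, 0, 0, 0, 0.035, -1],
  [-0.104, -0.02, 0, 0, 0, 0.052, -1],
  [-0.139, -0.027, 0, 0, 0, 0.07, -1],
  [-0.174, -0.034, 0, 0, 0, 0.087, -1],
])

```text
clock: 14.25
position: [0.4678, 0.1057, 0.191]
ee_rot: [0.749, 0.662, 0.0, 0.0]
ft_force: [1.0, 0.0, -0.7]
grip_width: 0.002
grasp_force: 0.0
```

>>> jog_arm([
  [-0.035, -0.004, 0, 0, 0, 0.017, -1],
  [-0.071, -0.007, 0, 0, 0, 0.035, -1],
  [-0.106, -0.011, 0, 0, 0, 0.052, -1],
  [-0.141, -0.015, 0, 0, 0, 0.07, -1],
  [-0.176, -0.018, 0, 0, 0, 0.087, -1],
])

```text
clock: 14.67
position: [0.4285, -0.0668, 0.1913]
ee_rot: [0.777, 0.629, 0.0, 0.001]
ft_force: [0.7, 0.4, 0.2]
grip_width: 0.0
grasp_force: 0.0
```

>>> jog_arm([
  [-0.035, -0.001, 0, 0, 0, 0.017, -1],
  [-0.071, -0.001, 0, 0, 0, 0.035, -1],
  [-0.106, -0.002, 0, 0, 0, 0.052, -1],
  [-0.106, -0.002, 0, 0, 0, 0.052, -1],
  [-0.106, -0.002, 0, 0, 0, 0.052, -1],
])

```text
clock: 15.08
position: [0.4048, -0.17, 0.1909]
ee_rot: [0.794, 0.608, 0.0, 0.0]
ft_force: [-0.2, 0.8, 0.1]
grip_width: 0.001
grasp_force: 0.0
```

```bash
python3 - <<'E'
from h import *
c=optics.camera('top'); W=world(c); Z=W[...,2]
cv2.imwrite('pics/t3.png',cv2.resize(c['color'][100:310,120:400][...,::-1],(800,600)))
m=(Z>.03)&(Z<.056)&(W[...,1]>.18)&(W[...,1]<.36)&(W[...,0]>.39)&(W[...,0]<.64)
n,l,st,ce=cv2.connectedComponentsWithStats(m.astype(np.uint8))
for k in range(1,n):
    if st[k,4]>150: print(st[k,4],cv2.minAreaRect((W[l==k][:,:2]*1000).astype(np.float32)),np.median(Z[l==k]))
o=get_obs(); print(o['position'],yaw(o['ee_rot']),o['grip_width'],o['ft_force'])
E
```

```text
602 ((580.2154541015625, 278.7820739746094), (101.1225357055664, 43.09696578979492), 89.76261901855469) 0.041075067650148005
607 ((506.8367004394531, 275.45855712890625), (100.02873229980469, 40.56084442138672), 88.4649429321289) 0.041241929525447724
607 ((436.9452209472656, 280.08331298828125), (101.30937957763672, 41.741737365722656), 85.63886260986328) 0.04150656823544304
[ 0.40539271 -0.16853189  0.19082698] 75.01408582826717 -0.005719392036872426 [ 0.65268151  0.81305665 -0.60755848]
```

View pics/t3.png

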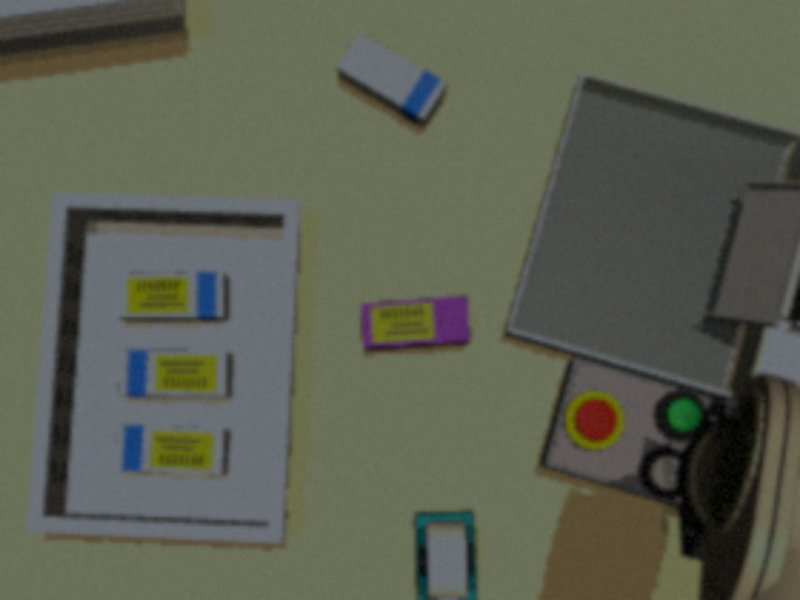

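All three cartons lie flat and label up in the basket (crop (175,296), (180,373) and (175,450)), and the tray is empty. Now the white key.

>>> jog_arm([
  [0, 0, 0.03, 0, 0, 0, -1],
  [0, 0, 0.06, 0, 0, 0, -1],
  [0, 0, 0.075, 0, 0, 0, -1],
  [0, 0, 0.083, 0, 0, 0, -1],
  [0, 0, 0.083, 0, 0, 0, -1],
])

```text
clock: 15.55
position: [0.4049, -0.1672, 0.1063]
ee_rot: [0.792, 0.61, -0.0, -0.001]
ft_force: [0.2, -0.3, 0.7]
grip_width: 0.004
grasp_force: 0.0
```

>>> jog_arm([
  [0, 0, 0.002, 0, 0, 0, -1],
  [0, 0, 0.004, 0, 0, 0, -1],
  [0, 0, 0.006, 0, 0, 0, -1],
  [0, 0, 0.008, 0, 0, 0, -1],
  [0, 0, 0.008, 0, 0, 0, -1],
])

```text
clock: 15.97
position: [0.4056, -0.1689, 0.0996]
ee_rot: [0.793, 0.609, 0.0, 0.0]
ft_force: [0.1, 0.7, 1.4]
grip_width: -0.0
grasp_force: 0.7
```

>>> jog_arm([
  [0, 0, 0.001, 0, 0, 0, -1],
  [0, 0, 0.002, 0, 0, 0, -1],
  [0, 0, 0.003, 0, 0, 0, -1],
  [0, 0, 0.004, 0, 0, 0, -1],
  [0, 0, 0.004, 0, 0, 0, -1],
])

```text
clock: 16.38
position: [0.4056, -0.1689, 0.0954]
ee_rot: [0.793, 0.609, 0.0, 0.0]
ft_force: [1.1, 0.9, 3.9]
grip_width: -0.002
grasp_force: 1.9
```

>>> jog_arm([
  [0, 0, 0.001, 0, 0, 0, -1],
  [0, 0, 0.002, 0, 0, 0, -1],
  [0, 0, 0.003, 0, 0, 0, -1],
  [0, 0, 0.003, 0, 0, 0, -1],
])

```text
clock: 16.72
position: [0.4057, -0.1689, 0.0934]
ee_rot: [0.793, 0.609, -0.0, 0.0]
ft_force: [-3.8, 2.0, 17.8]
grip_width: 0.0
grasp_force: 9.0
```

Bottomed out at 17.8 N. Next: release, shift to the green key, press.

>>> jog_arm([
  [0, 0, -0.02, 0, 0, 0, -1],
  [0, 0, -0.04, 0, 0, 0, -1],
  [-0.003, 0.027, -0.04, 0, 0, 0, -1],
  [-0.005, 0.053, -0.04, 0, 0, 0, -1],
  [-0.005, 0.053, -0.04, 0, 0, 0, -1],
])

```text
clock: 17.13
position: [0.4581, -0.1884, 0.1324]
ee_rot: [0.793, 0.609, 0.001, 0.001]
ft_force: [-1.4, -0.3, -0.8]
grip_width: 0.0
grasp_force: 0.0
```

>>> jog_arm([
  [0, 0, 0, 0, 0, 0, -1],
  [0, 0, 0.015, 0, 0, 0, -1],
  [0, 0, 0.025, 0, 0, 0, -1],
  [0, 0, 0.03, 0, 0, 0, -1],
  [0, 0, 0.03, 0, 0, 0, -1],
])

```text
clock: 17.55
position: [0.4537, -0.1868, 0.1008]
ee_rot: [0.793, 0.609, -0.001, -0.001]
ft_force: [0.4, -0.4, 0.2]
grip_width: -0.001
grasp_force: 0.0
```

>>> jog_arm([
  [0, 0, 0.002, 0, 0, 0, -1],
  [0, 0, 0.004, 0, 0, 0, -1],
  [0, 0, 0.006, 0, 0, 0, -1],
  [0, 0, 0.008, 0, 0, 0, -1],
  [0, 0, 0.008, 0, 0, 0, -1],
])

```text
clock: 17.97
position: [0.4552, -0.1873, 0.0944]
ee_rot: [0.793, 0.609, 0.0, 0.0]
ft_force: [-2.1, 0.6, 4.3]
grip_width: -0.0
grasp_force: 2.2
```

>>> jog_arm([
  [0, 0, 0.001, 0, 0, 0, -1],
  [0, 0, 0.002, 0, 0, 0, -1],
  [0, 0, 0.002, 0, 0, 0, -1],
])

```text
clock: 18.22
position: [0.4554, -0.1874, 0.0934]
ee_rot: [0.793, 0.609, -0.0, 0.0]
ft_force: [-5.8, 2.0, 15.5]
grip_width: -0.005
grasp_force: 8.0
```

>>> jog_arm([
  [0, 0, -0.02, 0, 0, 0, -1],
  [0, 0, -0.05, 0, 0, 0, -1],
  [0, 0, -0.08, 0, 0, 0, -1],
  [0, 0, -0.1, 0, 0, 0, -1],
  [0, 0, -0.1, 0, 0, 0, -1],
])

```text
clock: 18.63
position: [0.4573, -0.188, 0.1967]
ee_rot: [0.793, 0.609, 0.002, 0.003]
ft_force: [0.5, -0.4, -0.3]
grip_width: -0.001
grasp_force: 0.0
```

>>> jog_arm([
  [0, 0, 0, 0, 0, 0, -1],
  [0, 0, 0, 0, 0, 0, -1],
  [0, 0, 0, 0, 0, 0, -1],
])

```text
clock: 18.88
position: [0.4546, -0.1871, 0.1911]
ee_rot: [0.793, 0.609, -0.0, -0.001]
ft_force: [0.1, -0.5, -0.9]
grip_width: -0.002
grasp_force: 0.0
```

Both keys bottomed out in order and the arm is clear. Handing in.

```bash
python3 -c "
from h import *
print(workorder.hand_in())"
```

```text
the job is handed in; nothing more can be done
None
```

I handed the job in at about 19 s: the last camera check showed all three cartons flat and label up in the basket, and after it I pressed the white key and then the green one until each bottomed out (no pass/fail result came back).

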